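Balance the weighted aquarium driftwood on its pillar stone

TASK

Trial-stack the rinsed aquarium pieces: first lay the crooked driftwood on the small top of the pillar stone and let it stand balanced there by itself, then lay the forked driftwood crosswise on top of it. Each driftwood has a metal sinker hidden somewhere along it, so feel out where it really balances; both must end up lying level, right way up, and standing on their own. Leave the jar, the mallet and the tongs where they are.

Things in the scene. Friction and masses are not known exactly. Their poses are not given: they have to be found in the camera images.
- pillar: Reddish-brown stone pillar on a dark slate foot, one piece that does not move. Foot 130 x 110 mm and 14 mm high; the pillar narrows in steps to a flat square top of 28 x 28 mm at 60 mm above the work surface. Origin at the centre of the underside; z up.
- pillar_top (a point): Centre of the pillar's flat 28 x 28 mm top, 60 mm above the work surface; axes parallel to the sides of the square.
- crooked: Mid-brown driftwood 225 mm long, lying flat: straight bar 150 (x) x 36 (y) x 34 mm high, sawn flat on all sides; both ends bend sideways in an S, a little thinner, clear of the underside and top. 0.38 kg. A hidden sinker puts the centre of mass up to 41 mm either way along x from the origin (unseen, varies), within 3 mm of the x axis. Origin: centre of the bar's underside; x along it, z up.
- forked: Dark-brown driftwood 220 mm long, lying flat: straight bar 150 (x) x 36 (y) x 34 mm high, sawn flat on all sides; +x end has two thin prongs 37 mm long, -x end a short stub, both thinner than the bar. 0.38 kg. A hidden sinker puts the centre of mass up to 41 mm either way along x from the origin (unseen, varies), within 3 mm of the x axis. Origin: centre of the bar's underside; x along it, z up.
- jar: Bystander: closed glass sauce jar, 66 mm diameter, 120 mm high. Origin at the centre of the underside.
- mallet: Bystander: wooden mallet lying down, head 50 x 110 x 60 mm high, handle 26 mm thick along +y reaching 200 mm from the head's centre. Origin under the centre of the head.
- tongs: Bystander: stainless tongs lying flat along x, about 265 mm long, 105 mm wide at the -x end, 24 mm high. Origin at the middle of the underside.
Mind the look-alikes: they are no part of the job. What is shaped like the crooked but purple is not meant.

How it is judged:
By the outcome, as a careful person would: the job done as asked, in the order asked, and still so for the second after the job is handed in, with the robot touching nothing.
It also fails if it takes over 72 s, if anything falls off the work surface, if the arm or the gripper's body presses on something with over 40 N, if the wrist force passes 120 N, or if a joint passes its speed limit or range.

ROBOT

A 7-joint arm with a two-finger parallel gripper is mounted at the origin on the work surface. World frame = base frame: x ahead of the robot, y to its left, z up, the work surface at z = 0. Lengths are in m, angles in rad, forces in N, time in s.
With the tool pointing down it reaches from about 0.35 to 0.9 m from the base axis. Payload 8.1 kg.
Tool frame: the origin (TCP) lies at the centre of the arm's flange, where the gripper is bolted on; the fingertips stand 178 mm ahead of it and the grasp point (between the pads) lies 159 mm ahead of it; z points along the fingers, y is the direction in which the jaws open and shut (so a half turn about z gives the same grasp; the last joint's range is limited). The gripper opens to 92 mm and grips with 3 to 60 N. Pads are 19 mm wide; open, the fingers measure 130 mm over their backs; the gripper's body (75 mm by 190 mm) begins 47 mm behind the grasp point.
Start: joints at [-1.397, 0.434, 0.025, 1.573, -0.012, 1.134, -0.075], TCP at [0.171, 0.601, 0.405] pointing down, gripper open.
Joint ranges: [-2.62, 2.62], [-0.44, 2.09], [-1.27, 1.32], [0.08, 2.57], [-1.32, 4.46], [0.12, 2], [-2.74, 2.74]. Speed limits (rad/s): [2.22, 2.22, 3.01, 3.01, 3.14, 3.14, 3.14].

INTERFACE

Orientations are given as a rotation vector (axis times angle).
In Python, from cell import arm, get_image, camera_model gives the robot as it stands. The module is installed in compiled form; this text tells all that it offers.
- The arm moves only by the shell command python3 -m pendant 'ROWS' [FORCE]. ROWS is JSON, a list that holds one entry, the list of rows, each a list of 7 numbers: the shift along the tool's x, y, z in mm, then the turn, a rotation vector about the tool's x, y, z in rad, then the closure, from -1 (fully open) to 1 (shut). In form: [[[x, y, z, rx, ry, rz, hand], ...]]. A call has 1 to 20 rows; each row is the pose to reach, as a shift and turn from the pose commanded when the call began, along the tool's axes at that moment; what a row does not reach only later rows make up. A row lasts 1/8 s, in which the tool goes at most 62.5 mm and 10.7 degrees, less where a joint would pass 70% of its speed; a pose out of reach is approached as far as the arm can. A call with a gripper value outside its range is refused whole. The fingers move at their own pace and stop on an object; FORCE is the grip in N (left out, the last holds). Time passes only in rows, so rows that repeat a pose let the fingers close. It gives the time, the measured TCP pose, the force and the opening at its end, in the units of the state.
- arm.observe(): the state, without advancing time (a new reading comes with each control period).
- get_image(name): name is "scene" or "top" or "wrist"; returns the picture (420x560x3 uint8, red, green, blue); there is no depth.
- camera_model(name): a dict with "fx", "fy", "cx", "cy" (pixels), "position" and "orientation" of the camera in the world; the wrist camera has in their place "T_tool_cam" (4x4, takes a point from camera to tool coordinates, whose origin is the TCP and whose axes are the flange's). Camera axes: x right, y down, z forward; pixel columns grow to the right and rows downward; lengths in m; the calibration is good to about 2 mm. A picture is of the moment at which its call begins: read the wrist's pose just before it. camera_model takes no time and is no camera call.
- arm.sign_off(): hands the job in, once; it reports no verdict.
The state is a dict: "clock": time; "joints": joint angles; "dq": joint speeds; "joint_efforts": joint torques, N m; "position": TCP position; "ee_rot": TCP orientation; "force": force on the tool from outside, world axes, zero at the start; "ft_torque": the same for the moment, N m; "width": opening from 0.0 (shut) to 1.0 (fully open).
Only numpy, scipy, OpenCV 4.12 (cv2) and the standard library are available. Lean on these libraries where they do the work, as an engineer would, in place of code of your own. Each camera call takes 0.05 s, during which the arm holds its last target.

## Working session

There is one attempt and no reset: what is moved stays moved. The work goes in short steps, Python scripts to look and compute and a shell command to move; the robot and the scene stay as the last step left them, time stands still between calls to the robot, and variables do not carry over. Pictures are saved under pics/ and viewed, and the job is handed in when it is done.

```bash
mkdir -p pics; ls; python3 - <<'E'
from cell import arm,get_image,camera_model
import cv2
print(arm.observe())
for n in ["scene","top","wrist"]:
    im=get_image(n); cv2.imwrite(f"pics/{n}0.png",im[:,:,::-1]); print(n,camera_model(n))
E
```

```text
pics
{'clock': 0.0, 'joints': array([-1.39663034,  0.43520195,  0.02496168,  1.57408465, -0.01160015,
        1.13395376, -0.07508817]), 'dq': array([-4.69988115e-04,  2.83359323e-04,  1.58351643e-05,  4.32772508e-05,
       -5.46525761e-04, -5.32916421e-04, -4.42255569e-04]), 'joint_efforts': array([ 1.34552533e-04, -6.67828274e+01,  9.85719413e-01, -3.14476347e+01,
       -6.04704022e-02,  4.23990400e-02,  1.57567652e-04]), 'position': array([0.1707425 , 0.60099397, 0.4039625 ]), 'ee_rot': array([-4.33420368e-01, -3.11147392e+00,  2.35749507e-03]), 'force': array([0.73546467, 0.3221833 , 0.9817626 ]), 'ft_torque': array([ 0.01657821, -0.01156599,  0.02436381]), 'width': 1.0015462792324004}
scene {'fx': 383.52534186701314, 'fy': 383.52534186701314, 'cx': 283.0213177629378, 'cy': 212.06258770353358, 'position': array([ 1.26046978, -0.28213337,  0.75706445]), 'orientation': array([-1.91912597, -1.46735938,  0.64486031])}
top {'fx': 469.5261120126453, 'fy': 469.5261120126453, 'cx': 281.54442451674623, 'cy': 216.50464616858187, 'position': array([ 0.36971284, -0.11566198,  1.31213213]), 'orientation': array([-2.13881474,  2.14759211, -0.15145803])}
wrist {'fx': 337.2921704002172, 'fy': 337.2921704002172, 'cx': 279.60900446600624, 'cy': 214.2408944680705, 'T_tool_cam': array([[-1.47664877e-04, -9.57756689e-01, -2.87579733e-01,
         7.80219009e-02],
       [ 9.99999950e-01, -2.22294754e-04,  2.26856801e-04,
        -1.14124199e-04],
       [-2.81201084e-04, -2.87579685e-01,  9.57756674e-01,
         1.89677909e-02],
       [ 0.00000000e+00,  0.00000000e+00,  0.00000000e+00,
         1.00000000e+00]])}
```

View pics/top0.png

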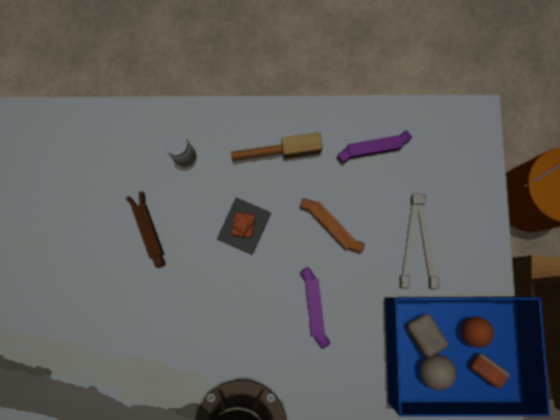

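View pics/scene0.png

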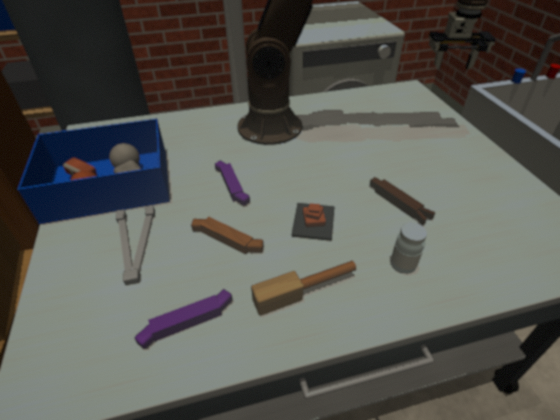

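View pics/wrist0.png

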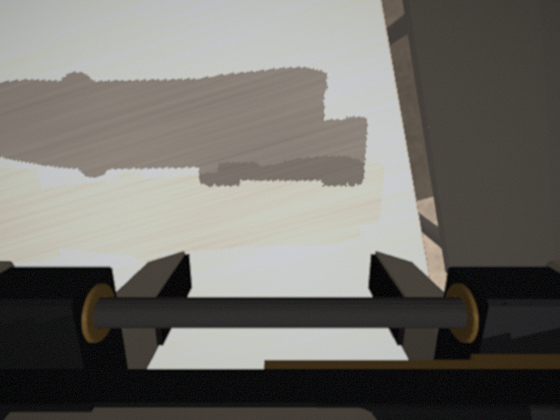

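The top view shows four candidates: an orange-brown S-bar at (332,226), purple S-bars at (374,147) and (315,308), and a dark bar with prongs at (147,230). The crooked piece must be the brown one at (332,226), and the forked is at (147,230). I'll check this in enlarged crops.

```bash
python3 - <<'E'
import cv2,numpy as np
im=cv2.imread("pics/top0.png")
def crop(c0,r0,w,h,s,n):
    k=cv2.resize(im[r0:r0+h,c0:c0+w],None,fx=s,fy=s,interpolation=cv2.INTER_CUBIC)
    k=cv2.convertScaleAbs(k,alpha=1.6)
    for i in range(0,w,10):
        cv2.line(k,(i*s,0),(i*s,6),(0,255,0),1); cv2.putText(k,str(c0+i),(i*s,18),0,.35,(0,255,0),1)
    for i in range(0,h,10):
        cv2.line(k,(0,i*s),(6,i*s),(0,255,0),1); cv2.putText(k,str(r0+i),(8,i*s+4),0,.35,(0,255,0),1)
    cv2.imwrite(n,k)
crop(290,190,80,70,8,"pics/c_cr.png")
crop(115,185,70,90,6,"pics/c_fk.png")
crop(210,190,70,70,8,"pics/c_pi.png")
E
```

```text
(no output)
```

View pics/c_cr.png

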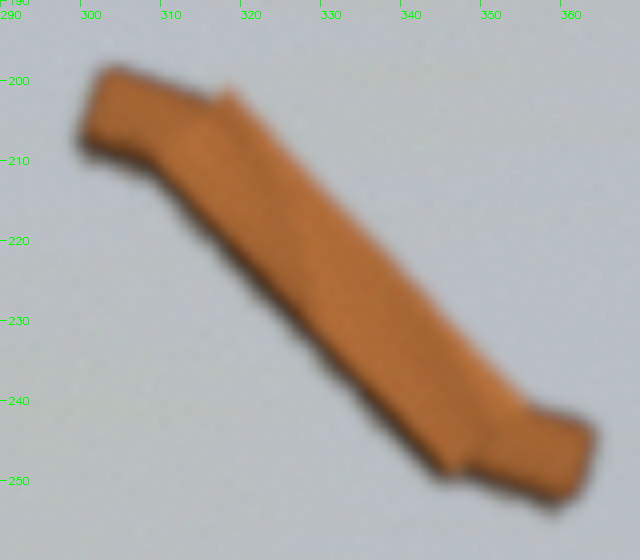

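View pics/c_fk.png

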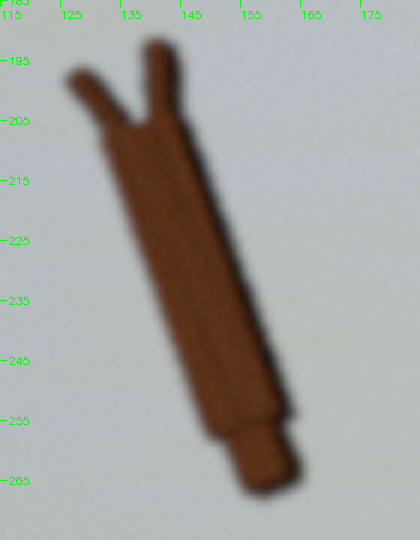

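View pics/c_pi.png

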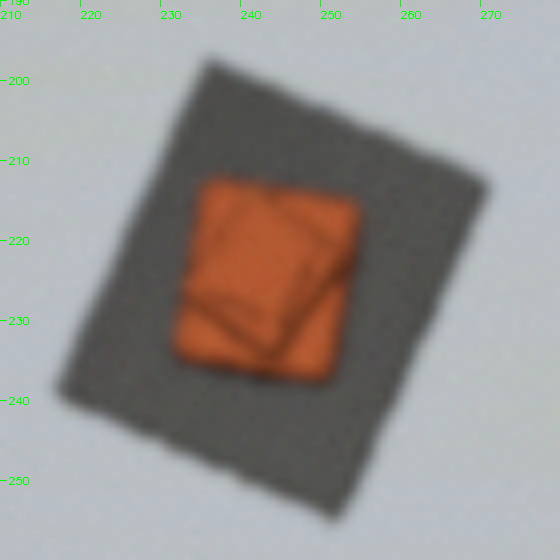

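Crops confirm the brown S-bar is the crooked and the dark pronged bar is the forked. The pillar top is stepped and needs a closer wrist look. Next I'll measure.

```bash
cat > h.py <<'E'
import numpy as np,cv2
from scipy.spatial.transform import Rotation as R
from cell import arm,get_image,camera_model
def topray(px,z,name="top",pose=None):
    m=camera_model(name)
    px=np.atleast_2d(px).astype(float)
    d=np.c_[(px[:,0]-m["cx"])/m["fx"],(px[:,1]-m["cy"])/m["fy"],np.ones(len(px))]
    if name=="wrist":
        p,r=pose; T=m["T_tool_cam"]; Rt=R.from_rotvec(r).as_matrix()
        Rc=Rt@T[:3,:3]; o=p+Rt@T[:3,3]
    else: Rc=R.from_rotvec(m["orientation"]).as_matrix(); o=m["position"]
    w=d@Rc.T
    return o+w*((z-o[2])/w[:,2])[:,None]
def proj(P,name,pose=None):
    m=camera_model(name)
    if name=="wrist":
        p,r=pose; T=m["T_tool_cam"]; Rt=R.from_rotvec(r).as_matrix()
        Rc=Rt@T[:3,:3]; o=p+Rt@T[:3,3]
    else: Rc=R.from_rotvec(m["orientation"]).as_matrix(); o=m["position"]
    c=(np.atleast_2d(P)-o)@Rc
    return np.c_[c[:,0]/c[:,2]*m["fx"]+m["cx"],c[:,1]/c[:,2]*m["fy"]+m["cy"]]
def delta(xyz,yaw_y=None):
    """shift in tool axes (mm) to TCP xyz, and turn rotvec for straight-down with tool y axis at world angle yaw_y"""
    s=arm.observe(); Rt=R.from_rotvec(s["ee_rot"])
    t=Rt.inv().apply(np.array(xyz)-s["position"])*1000
    rv=np.zeros(3)
    if yaw_y is not None:
        best=None
        for k in (0,np.pi):
            a=yaw_y+k; y=np.array([np.cos(a),np.sin(a),0]); z=np.array([0,0,-1.]); x=np.cross(y,z)
            q=(Rt.inv()*R.from_matrix(np.c_[x,y,z])).as_rotvec()
            print("option",np.round(q,4))
            if best is None or np.linalg.norm(q)<np.linalg.norm(best): best=q
        rv=best
    print("clock",round(s["clock"],2),"pos",s["position"].round(4),"joints",s["joints"].round(2)); print("shift",t.round(1),"turn",rv.round(4)); return t,rv
E
python3 - <<'E'
from h import *
print("crooked top corners"); c=topray([(318.75,201.2),(356,240.6),(345.9,249.4),(308.7,211.9)],.034); print(c.round(4)); print(c.mean(0),[np.linalg.norm(c[i]-c[(i+1)%4]) for i in range(4)],np.degrees(np.arctan2(*(c[1]-c[0])[[1,0]])),np.degrees(np.arctan2(*(c[2]-c[3])[[1,0]])))
f=lambda x,y:(115+x/6,185+y/6)
# forked: bar corners
c=topray([f(105,125),f(178,118),f(290,412),f(215,438)],.034); print(c.round(4)); print(c.mean(0),[np.linalg.norm(c[i]-c[(i+1)%4]) for i in range(4)],np.degrees(np.arctan2(*(c[2]-c[1])[[1,0]])),np.degrees(np.arctan2(*(c[3]-c[0])[[1,0]])))
g=lambda x,y:(210+x/8,190+y/8)
c=topray([g(210,60),g(490,185),g(337,520),g(60,390)],.014); print(c.round(4)); print("foot",c.mean(0),[np.linalg.norm(c[i]-c[(i+1)%4]) for i in range(4)],np.degrees(np.arctan2(*(c[1]-c[0])[[1,0]])))
print("gripper axis",R.from_rotvec(arm.observe()["ee_rot"]).as_matrix().round(3))
E
```

```text
crooked top corners
[[ 0.6001 -0.2125  0.034 ]
 [ 0.4905 -0.3125  0.034 ]
 [ 0.4666 -0.2844  0.034 ]
 [ 0.5703 -0.1844  0.034 ]]
[ 0.53188015 -0.24843747  0.034     ] [np.float64(0.1483615567005831), np.float64(0.0368993016720635), np.float64(0.1440723364849837), np.float64(0.04098240205928499)] -137.65609024577805 -136.06966689358055
[[0.5895 0.3025 0.034 ]
 [0.5926 0.269  0.034 ]
 [0.457  0.2128 0.034 ]
 [0.4454 0.2464 0.034 ]]
[0.52112823 0.25767518 0.034     ] [np.float64(0.033717783809949074), np.float64(0.14682375091361113), np.float64(0.035616128737452936), np.float64(0.1547009631668284)] -157.5056629995065 -158.74311552414517
[[ 0.6154  0.0178  0.014 ]
 [ 0.5705 -0.0807  0.014 ]
 [ 0.4537 -0.0278  0.014 ]
 [ 0.4991  0.0686  0.014 ]]
foot [ 0.53467326 -0.00551989  0.014     ] [np.float64(0.10820117980228405), np.float64(0.12821700479302175), np.float64(0.10661893436295354), np.float64(0.12690483920981405)] -114.52714944638034
gripper axis [[-0.962  0.273 -0.   ]
 [ 0.273  0.962 -0.001]
 [-0.    -0.001 -1.   ]]
```

```bash
python3 - <<'E'
from h import *
delta((.545,-.005,.36),np.radians(0))
E
```

```text
option [-9.0000e-04  9.0000e-04  1.2939e+00]
option [-1.0000e-03 -1.0000e-03 -1.8477e+00]
clock 0.15 pos [0.1708 0.601  0.4041] joints [-1.4   0.44  0.02  1.57 -0.01  1.13 -0.08]
shift [-525.6 -480.6   44.8] turn [-9.0000e-04  9.0000e-04  1.2939e+00]
```

```bash
python3 -m pendant '[[[-526,-481,45,-0.001,0.001,1.294,-1],[-526,-481,45,-0.001,0.001,1.294,-1],[-526,-481,45,-0.001,0.001,1.294,-1],[-526,-481,45,-0.001,0.001,1.294,-1],[-526,-481,45,-0.001,0.001,1.294,-1],[-526,-481,45,-0.001,0.001,1.294,-1],[-526,-481,45,-0.001,0.001,1.294,-1],[-526,-481,45,-0.001,0.001,1.294,-1],[-526,-481,45,-0.001,0.001,1.294,-1],[-526,-481,45,-0.001,0.001,1.294,-1],[-526,-481,45,-0.001,0.001,1.294,-1],[-526,-481,45,-0.001,0.001,1.294,-1],[-526,-481,45,-0.001,0.001,1.294,-1],[-526,-481,45,-0.001,0.001,1.294,-1],[-526,-481,45,-0.001,0.001,1.294,-1]]]' 60
python3 - <<'E'
from h import *
s=arm.observe(); im=get_image("wrist"); cv2.imwrite("pics/w1.png",im[:,:,::-1])
print(s["clock"],s["position"],s["ee_rot"],s["joints"].round(2),s["dq"].round(3),s["force"],s["ft_torque"])
np.savez("w1.npz",p=s["position"],r=s["ee_rot"])
E
```

```text
clock: 2.02
position: [0.5449, -0.0038, 0.3597]
ee_rot: [-2.218, -2.223, -0.002]
force: [0.1, -0.3, -0.7]
width: 1.0
2.025 [ 0.54488122 -0.00380816  0.35969298] [-2.21791420e+00 -2.22266865e+00 -2.02481660e-03] [-0.49  0.37  0.54  1.86 -0.23  0.97  0.15] [-0.001 -0.002  0.005 -0.002 -0.002  0.     0.002] [ 0.14570162 -0.27440741 -0.68700152] [-0.10577331  0.07044414  0.03875668]
```

View pics/w1.png

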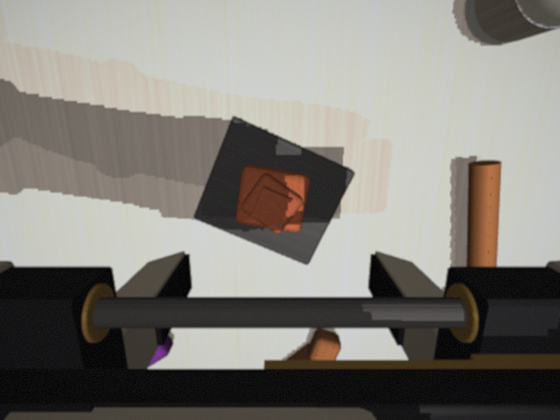

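Wrist view: pillar at (272,200), with the top square rotated relative to the steps below. Enlarging.

```bash
python3 - <<'E'
import cv2
im=cv2.imread("pics/w1.png")
s=10;c0,r0=232,160
k=cv2.resize(im[r0:r0+60,c0:c0+80],None,fx=s,fy=s,interpolation=cv2.INTER_CUBIC)
k=cv2.convertScaleAbs(k,alpha=1.8)
for i in range(0,80,10): cv2.putText(k,str(c0+i),(i*s,12),0,.4,(0,255,0),1)
for i in range(10,60,10): cv2.putText(k,str(r0+i),(0,i*s+4),0,.4,(0,255,0),1)
cv2.imwrite("pics/w1c.png",k)
E
```

```text
(no output)
```

View pics/w1c.png

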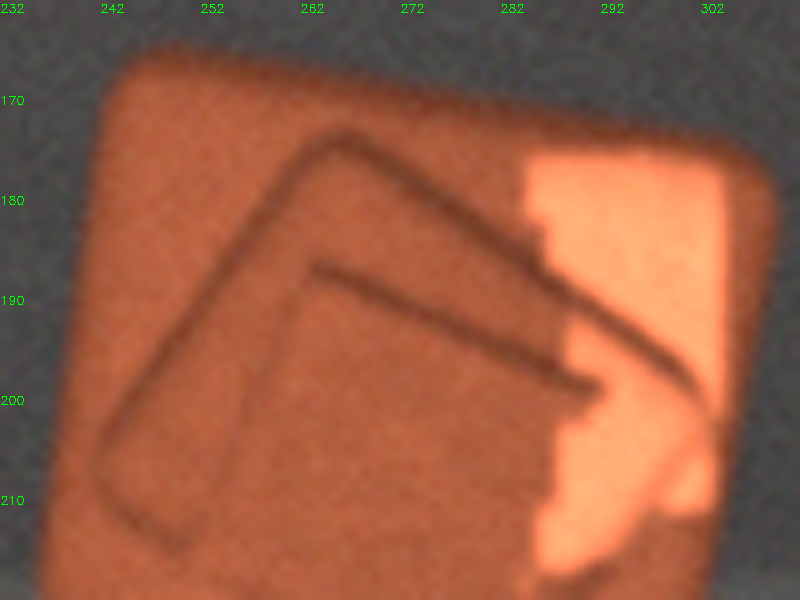

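```bash
python3 - <<'E'
import cv2
im=cv2.imread("pics/w1.png")
s=10;c0,r0=235,180
k=cv2.resize(im[r0:r0+60,c0:c0+80],None,fx=s,fy=s,interpolation=cv2.INTER_CUBIC)
k=cv2.convertScaleAbs(k,alpha=1.8)
for i in range(0,80,10): cv2.putText(k,str(c0+i),(i*s,12),0,.4,(0,255,0),1)
for i in range(10,60,10): cv2.putText(k,str(r0+i),(0,i*s+4),0,.4,(0,255,0),1)
cv2.imwrite("pics/w1d.png",k)
E
```

```text
(no output)
```

View pics/w1d.png

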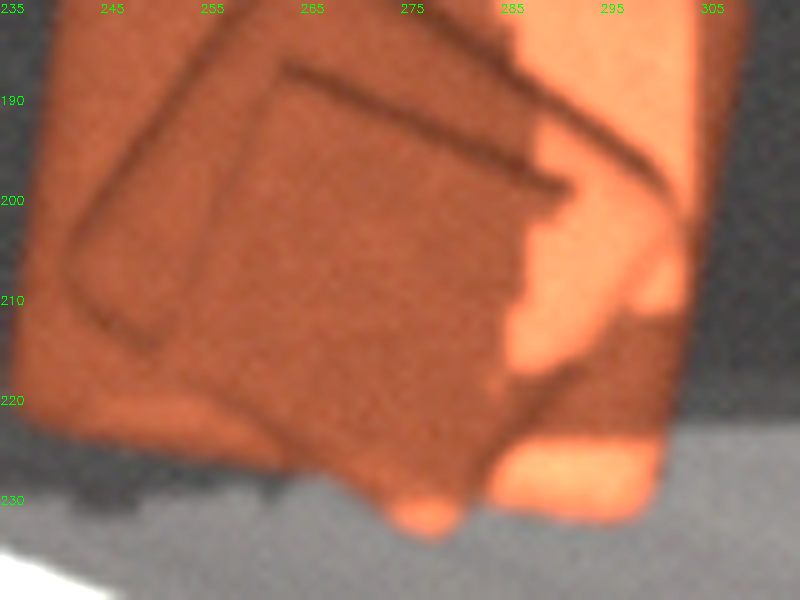

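```bash
python3 - <<'E'
from h import *
d=np.load("w1.npz"); P=(d["p"],d["r"])
A,B=topray([(263.3,186.8),(292.2,198.8)],.06,"wrist",P); print(A,B,np.linalg.norm(A-B)); v=(B-A)/np.linalg.norm(B-A)
print("ang",np.degrees(np.arctan2(v[1],v[0])))
foot=topray([(234.5,117),(354.5,172),(307.5,264.5),(195,217)],.014,"wrist",P); fc=foot.mean(0); print("foot",fc,[np.linalg.norm(foot[i]-foot[(i+1)%4]) for i in range(4)])
e=foot[1]-foot[0]; print("foot ang",np.degrees(np.arctan2(e[1],e[0])))
for n in ([-v[1],v[0],0],[v[1],-v[0],0]):
    n=np.array(n); C=(A+B)/2+.014*n
    q=np.array([A,B,B+.028*n,A+.028*n]); print("C",C,"proj",proj(q,"wrist",P).round(1).tolist())
    pt=proj(C,"top"); print(pt)
print("foot->top", np.linalg.norm(0))
E
```

```text
[0.53072613 0.01464255 0.06      ] [0.55537341 0.00421265 0.06      ] 0.026763246639341876
ang -22.93645849604183
foot [ 0.5383044  -0.00354302  0.014     ] [np.float64(0.12602607185791442), np.float64(0.1076120017984341), np.float64(0.12667610363795737), np.float64(0.10675312295126842)]
foot ang -24.01591421113012
C [0.54850571 0.02232073 0.06      ] proj [[263.3, 186.8], [292.2, 198.8], [305.7, 168.8], [276.1, 156.2]]
[[232.57900562 218.7461229 ]]
C [ 0.53759383 -0.00346553  0.06      ] proj [[263.3, 186.8], [292.2, 198.8], [279.4, 227.3], [251.1, 215.9]]
[[242.10801034 222.71749814]]
foot->top 0.0
```

```bash
python3 - <<'E'
from h import *
delta((.533,-.247,.32),np.radians(-47))
E
```

```text
option [-8.000e-04 -1.900e-03  8.224e-01]
option [ 2.3000e-03 -1.0000e-03 -2.3192e+00]
clock 2.08 pos [ 0.5449 -0.0039  0.3598] joints [-0.49  0.37  0.54  1.86 -0.23  0.97  0.15]
shift [-243.1  -12.4   39.3] turn [-8.000e-04 -1.900e-03  8.224e-01]
```

```bash
python3 -m pendant '[[[-243,-12,39,-0.001,-0.002,0.822,-1],[-243,-12,39,-0.001,-0.002,0.822,-1],[-243,-12,39,-0.001,-0.002,0.822,-1],[-243,-12,39,-0.001,-0.002,0.822,-1],[-243,-12,39,-0.001,-0.002,0.822,-1],[-243,-12,39,-0.001,-0.002,0.822,-1],[-243,-12,39,-0.001,-0.002,0.822,-1],[-243,-12,39,-0.001,-0.002,0.822,-1]]]' 60
python3 - <<'E'
from h import *
s=arm.observe(); im=get_image("wrist"); cv2.imwrite("pics/w2.png",im[:,:,::-1])
print(s["clock"],s["position"],s["ee_rot"],s["joints"].round(2),s["dq"].round(3),s["force"],s["ft_torque"])
np.savez("w2.npz",p=s["position"],r=s["ee_rot"])
E
```

```text
clock: 3.08
position: [0.5337, -0.2471, 0.3206]
ee_rot: [2.922, 1.153, 0.001]
force: [0.4, -0.9, 0.1]
width: 0.994
3.075 [ 0.53367808 -0.2470612   0.32055585] [2.92179007e+00 1.15301476e+00 8.74319599e-04] [-0.16  0.54  0.74  1.81 -0.44  0.96 -0.05] [ 0.004  0.002  0.006  0.001  0.001  0.001 -0.006] [ 0.37186295 -0.88515824  0.08212327] [-0.12055913  0.12008675 -0.00628802]
```

View pics/w2.png

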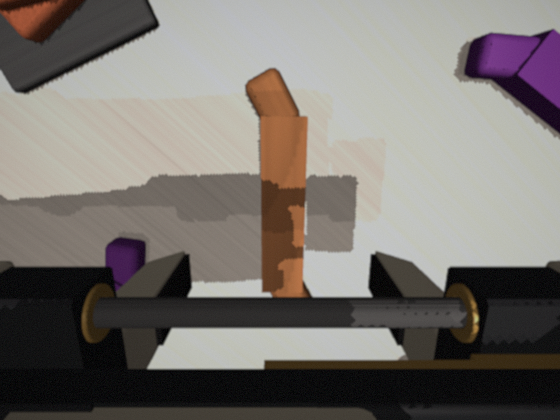

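Bar top face in the wrist view: corners (260,117), (306,117), (302,294) and (263,291), brown and nearly in line with the gripper.

```bash
python3 - <<'E'
from h import *
d=np.load("w2.npz"); P=(d["p"],d["r"])
c=topray([(260,117),(306.5,117),(302,295),(263,291)],.034,"wrist",P); print(c.round(4),c.mean(0))
print([round(np.linalg.norm(c[i]-c[(i+1)%4]),4) for i in range(4)])
for a,b in ((3,0),(2,1)):
    e=c[b]-c[a]; print(np.degrees(np.arctan2(e[1],e[0])))
for i in range(6):
    s=arm.observe(); print(s["clock"],s["force"].round(2),s["ft_torque"].round(3))
delta((*c.mean(0)[:2],.159+.019),np.radians(-47))
E
```

```text
[[ 0.5782 -0.1851  0.034 ]
 [ 0.6024 -0.211   0.034 ]
 [ 0.4905 -0.3148  0.034 ]
 [ 0.4698 -0.2866  0.034 ]] [ 0.53520506 -0.24935841  0.034     ]
[np.float64(0.0355), np.float64(0.1526), np.float64(0.035), np.float64(0.1485)]
43.13706038065451
42.862669002784024
3.125 [ 0.61  0.02 -0.37] [-0.104  0.108 -0.04 ]
3.125 [ 0.61  0.02 -0.37] [-0.104  0.108 -0.04 ]
3.125 [ 0.61  0.02 -0.37] [-0.104  0.108 -0.04 ]
3.125 [ 0.61  0.02 -0.37] [-0.104  0.108 -0.04 ]
3.125 [ 0.61  0.02 -0.37] [-0.104  0.108 -0.04 ]
3.125 [ 0.61  0.02 -0.37] [-0.104  0.108 -0.04 ]
option [ 0.0008 -0.0003  0.0006]
option [ 4.000e-04  1.300e-03 -3.141e+00]
clock 3.12 pos [ 0.5336 -0.2473  0.3206] joints [-0.16  0.54  0.74  1.81 -0.44  0.96 -0.05]
shift [ -0.3   2.5 142.6] turn [ 0.0008 -0.0003  0.0006]
```

```bash
cat >> h.py <<'E'
def ft(n=10):
    F=[];T=[]
    for i in range(n):
        get_image("wrist"); s=arm.observe(); F.append(s["force"]);T.append(s["ft_torque"])
    F=np.array(F);T=np.array(T)
    print("clock",s["clock"],"F",F.mean(0).round(3),"sd",F.std(0).round(2),"T",T.mean(0).round(4),"sd",T.std(0).round(3),"pos",s["position"].round(4),"rot",s["ee_rot"].round(4),"w",round(s["width"],3))
    return F.mean(0),T.mean(0)
E
python3 -m pendant '[[[0,2,50,0,0,0,-1],[0,2,100,0,0,0,-1],[0,2,125,0,0,0,-1],[0,2,138,0,0,0,-1],[0,2,138,0,0,0,-1],[0,2,138,0,0,0,-1]]]' 60
python3 - <<'E'
from h import *
F,T=ft(10); np.savez("ref1.npz",F=F,T=T)
E
```

```text
clock: 3.88
position: [0.5352, -0.25, 0.1836]
ee_rot: [2.922, 1.148, 0.002]
force: [0.4, -0.2, 0.4]
width: 1.002
clock 4.375 F [-0.052 -0.317 -0.102] sd [0.54 0.47 0.61] T [-0.0974  0.1206  0.0038] sd [0.029 0.022 0.028] pos [ 0.5347 -0.2498  0.1825] rot [2.9231e+00 1.1485e+00 1.0000e-04] w 0.999
```

```bash
python3 -m pendant '[[[0,0,0,0,0,0,1],[0,0,0,0,0,0,1],[0,0,0,0,0,0,1],[0,0,0,0,0,0,1],[0,0,0,0,0,0,1],[0,0,0,0,0,0,1],[0,0,-20,0,0,0,1],[0,0,-60,0,0,0,1],[0,0,-110,0,0,0,1],[0,0,-140,0,0,0,1],[0,0,-140,0,0,0,1],[0,0,-140,0,0,0,1],[0,0,-140,0,0,0,1]]]' 60
python3 - <<'E'
from h import *
s=arm.observe(); im=get_image("wrist"); cv2.imwrite("pics/w3.png",im[:,:,::-1])
im=get_image("scene"); cv2.imwrite("pics/s3.png",im[:,:,::-1])
F,T=ft(20); r=np.load("ref1.npz"); dF=F-r["F"]; dT=T-r["T"]
Rt=R.from_rotvec(s["ee_rot"]); print("dF",dF,"dT",dT,"tool",Rt.inv().apply(dF),Rt.inv().apply(dT))
W=abs(dF[2]); 
# T = r x F, F=(0,0,-W): Tx=-ry W, Ty= rx W
for W in (W,3.73):
    o=np.array([dT[1]/W,-dT[0]/W,0]); print("com off world",o,"tool",Rt.inv().apply(o))
E
```

```text
clock: 6.0
position: [0.5342, -0.2492, 0.3211]
ee_rot: [-2.923, -1.149, 0.003]
force: [0.3, 0.6, -3.0]
width: 0.388
clock 7.1 F [ 0.055  0.179 -3.484] sd [0.44 0.47 0.47] T [-0.0638  0.081   0.009 ] sd [0.028 0.027 0.02 ] pos [ 0.5347 -0.2497  0.3224] rot [2.9232 1.1485 0.    ] w 0.389
dF [ 0.10641514  0.49634703 -3.38208305] dT [ 0.03356622 -0.03961254  0.00523461] tool [ 0.42097439 -0.28637459  3.3818546 ] [-0.0023836   0.05185969 -0.00530441]
com off world [-0.01171247 -0.00992472  0.        ] tool [-1.53358404e-02 -7.02383013e-04  2.43544548e-05]
com off world [-0.01061998 -0.00899899  0.        ] tool [-1.39053850e-02 -6.36868012e-04  2.20827852e-05]
```

View pics/w3.png

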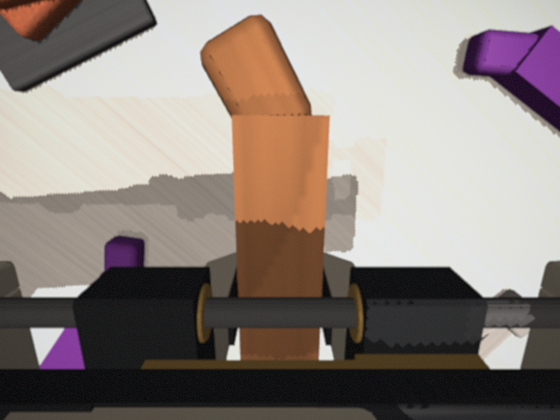

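View pics/s3.png

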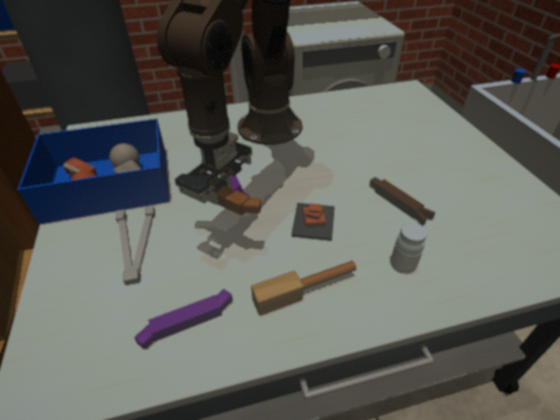

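The bar is in the grip and the balance reads 14 mm to tool −x. I'll set it down, regrasp at that point and weigh again.

```bash
python3 -m pendant '[[[0,0,60,0,0,0,1],[0,0,110,0,0,0,1],[0,0,132,0,0,0,1],[0,0,140,0,0,0,1],[0,0,140,0,0,0,1],[0,0,140,0,0,0,1],[0,0,140,0,0,0,-0.1],[0,0,140,0,0,0,-0.1],[0,0,140,0,0,0,-0.1],[-14,0,140,0,0,0,-0.1],[-14,0,140,0,0,0,-0.1],[-14,0,140,0,0,0,1],[-14,0,140,0,0,0,1],[-14,0,140,0,0,0,1],[-14,0,140,0,0,0,1],[-14,0,110,0,0,0,1],[-14,0,60,0,0,0,1],[-14,0,0,0,0,0,1],[-14,0,0,0,0,0,1],[-14,0,0,0,0,0,1]]]' 60
python3 - <<'E'
from h import *
s=arm.observe(); im=get_image("wrist"); cv2.imwrite("pics/w4.png",im[:,:,::-1])
F,T=ft(30); r=np.load("ref1.npz"); dF=F-r["F"]; dT=T-r["T"]
Rt=R.from_rotvec(s["ee_rot"]); print("dF",dF,"dT",dT)
o=np.array([dT[1]/3.73,-dT[0]/3.73,0]); print("com off world",o,"tool",Rt.inv().apply(o))
E
```

```text
clock: 9.6
position: [0.5241, -0.2584, 0.3214]
ee_rot: [-2.923, -1.149, 0.001]
force: [0.0, 0.6, -4.5]
width: 0.391
clock 11.15 F [ 0.066  0.084 -3.703] sd [0.49 0.45 0.54] T [-0.1068  0.1289 -0.0125] sd [0.032 0.03  0.033] pos [ 0.5244 -0.2592  0.3224] rot [2.9231 1.1486 0.    ] w 0.388
dF [ 0.11724434  0.40109809 -3.60101017] dT [-0.00943431  0.00827654 -0.01629571]
com off world [0.00221891 0.00252931 0.        ] tool [ 3.34739107e-03 -3.40488569e-04 -7.87942421e-07]
```

View pics/w4.png

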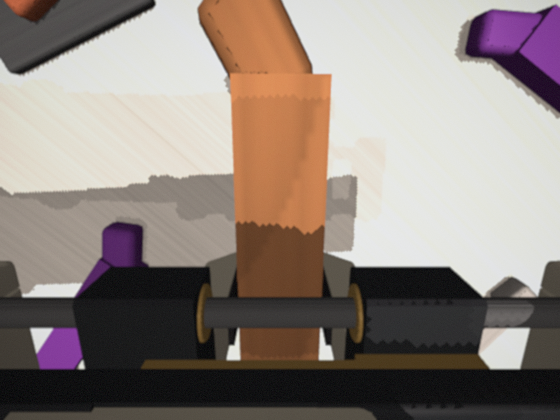

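```bash
python3 - <<'E'
from h import *
delta((.5367,-.0055,.2925),np.radians(-23.5))
E
```

```text
option [ 0.0008  0.0005 -0.4119]
option [ 7.0000e-04 -1.1000e-03  2.7297e+00]
clock 11.15 pos [ 0.5244 -0.2592  0.3224] joints [-0.15  0.53  0.76  1.82 -0.44  0.97 -0.03]
shift [ 181.7 -177.5   29.7] turn [ 0.0008  0.0005 -0.4119]
```

```bash
python3 -m pendant '[[[20,-20,0,0,0,-0.05,1],[50,-49,5,0,0,-0.12,1],[80,-78,12,0,0,-0.19,1],[110,-107,20,0,0,-0.26,1],[140,-137,26,0,0,-0.33,1],[165,-161,30,0,0,-0.39,1],[178,-174,30,0,0,-0.412,1],[181.7,-177.5,30,0,0,-0.412,1],[181.7,-177.5,30,0,0,-0.412,1],[181.7,-177.5,30,0,0,-0.412,1],[181.7,-177.5,30,0,0,-0.412,1]]]' 60
python3 - <<'E'
from h import *
P=[]
for n in ("scene","top","wrist","top"):
    cv2.imwrite(f"pics/{n}5.png",get_image(n)[:,:,::-1]); P.append(arm.observe()["position"])
print(np.mean(P,0)); delta((.5367,-.0055,.2425),np.radians(-23.5))
E
```

```text
clock: 12.52
position: [0.5367, -0.0066, 0.2923]
ee_rot: [2.628, 1.719, -0.0]
force: [0.6, -0.2, -3.0]
width: 0.387
[ 0.53667993 -0.00606992  0.29225044]
option [ 0.0007  0.0007 -0.0005]
option [ 1.1000e-03 -1.0000e-03  3.1411e+00]
clock 12.72 pos [ 0.5367 -0.0058  0.2922] joints [-0.55  0.47  0.64  1.96 -0.37  0.83 -0.12]
shift [ 0.3 -0.1 49.7] turn [ 0.0007  0.0007 -0.0005]
```

View pics/scene5.png

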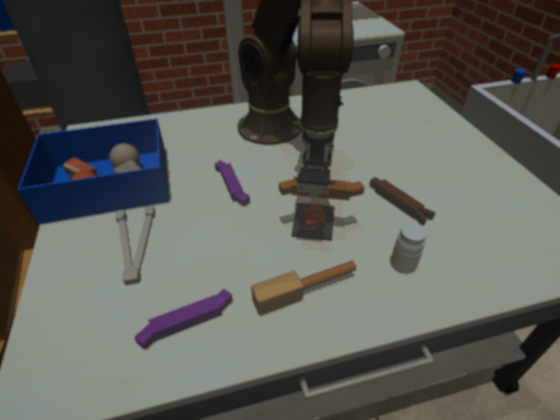

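```bash
python3 -m pendant '[[[0.3,0,25,0,0,0,1],[0.3,0,40,0,0,0,1],[0.3,0,46,0,0,0,1],[0.3,0,48,0,0,0,1],[0.3,0,49,0,0,0,1],[0.3,0,49,0,0,0,1]]]' 60
python3 - <<'E'
from h import *
ft(4)
E
```

```text
clock: 13.48
position: [0.537, -0.0053, 0.2436]
ee_rot: [2.626, 1.722, 0.001]
force: [-0.4, 0.5, -3.6]
width: 0.39
clock 13.675 F [ 0.236 -0.157 -3.867] sd [0.65 0.65 0.36] T [-0.086   0.0618 -0.0119] sd [0.024 0.009 0.019] pos [ 0.5369 -0.0052  0.2434] rot [2.6263e+00 1.7222e+00 4.0000e-04] w 0.387
```

Not yet in contact, so I'll lower by small steps.

```bash
python3 -m pendant '[[[0,0,1,0,0,0,1],[0,0,1,0,0,0,1]]]' 60
python3 -c "
from h import *
ft(3)"
python3 -m pendant '[[[0,0,0.7,0,0,0,1],[0,0,0.7,0,0,0,1]]]' 60
python3 -c "
from h import *
ft(3)"
```

```text
clock: 13.92
position: [0.5369, -0.0053, 0.2424]
ee_rot: [2.627, 1.722, 0.0]
force: [-1.0, 0.2, 0.4]
width: 0.388
clock 14.075 F [-0.773  0.48   1.055] sd [0.17 0.4  0.63] T [3.300e-03 2.901e-01 1.000e-04] sd [0.036 0.005 0.01 ] pos [ 0.5369 -0.0053  0.2424] rot [2.6265e+00 1.7221e+00 1.0000e-04] w 0.39
clock: 14.32
position: [0.5369, -0.0054, 0.2423]
ee_rot: [2.627, 1.722, 0.001]
force: [-4.6, 1.4, 11.5]
width: 0.393
clock 14.475 F [-4.499  0.647 12.315] sd [0.12 0.56 0.38] T [0.0925 1.0503 0.0072] sd [0.01  0.008 0.025] pos [ 0.5369 -0.0054  0.2423] rot [2.6269e+00 1.7222e+00 9.0000e-04] w 0.388
```

```bash
python3 -m pendant '[[[0,0,-0.6,0,0,0,1],[0,0,-0.6,0,0,0,1]]]' 60
python3 -m pendant '[[[0,0,0,0,0,0,0.19],[0,0,0,0,0,0,0.15],[0,0,0,0,0,0,0.1],[0,0,0,0,0,0,0.05],[0,0,0,0,0,0,0],[0,0,0,0,0,0,0],[0,0,0,0,0,0,-0.1],[0,0,0,0,0,0,-0.1]]]' 10
python3 - <<'E'
from h import *
ft(3)
for n in ("scene","top","wrist"): cv2.imwrite(f"pics/{n}6.png",get_image(n)[:,:,::-1])
im=cv2.imread("pics/scene6.png")[130:270,230:420]; cv2.imwrite("pics/scene6c.png",cv2.resize(im,None,fx=4,fy=4,interpolation=2))
E
```

```text
clock: 14.72
position: [0.5369, -0.0053, 0.2424]
ee_rot: [2.626, 1.722, 0.0]
force: [-1.6, 0.0, 5.3]
width: 0.389
clock: 15.72
position: [0.5368, -0.0053, 0.2421]
ee_rot: [2.626, 1.722, -0.0]
force: [-0.5, 0.2, 0.1]
width: 0.546
clock 15.875 F [ 0.399  0.059 -0.248] sd [0.23 0.1  0.47] T [-0.12    0.088  -0.0041] sd [0.028 0.036 0.02 ] pos [ 0.5368 -0.0053  0.2421] rot [ 2.6265e+00  1.7221e+00 -3.0000e-04] w 0.549
```

View pics/scene6c.png

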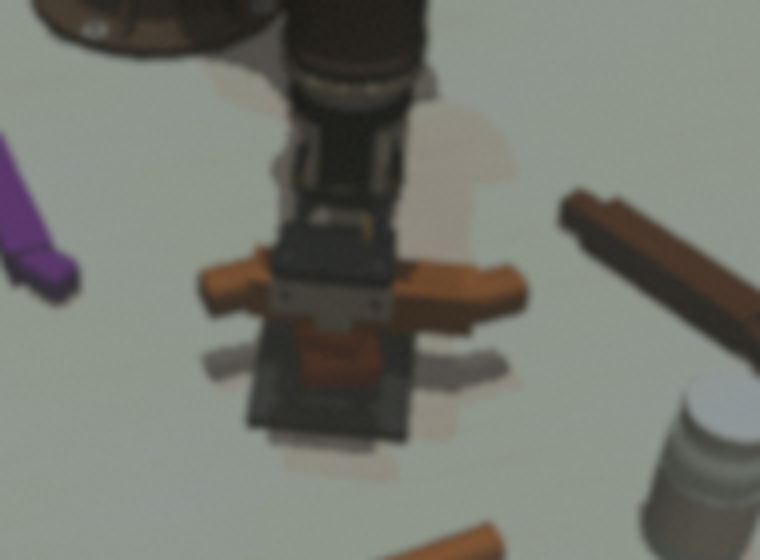

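View pics/wrist6.png

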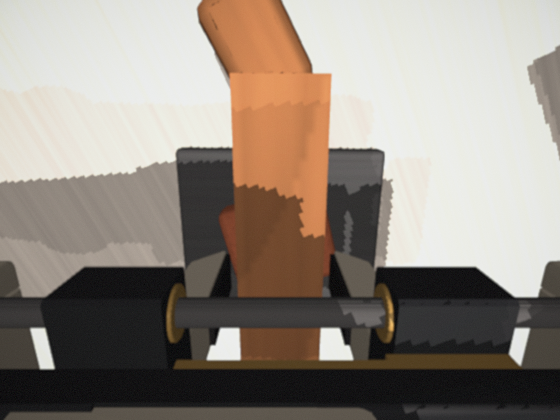

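The crooked bar is level and free: its end edge is still at row 73 and it is centred over the foot. Now straight up.

```bash
python3 -m pendant '[[[0,0,0,0,0,0,-0.3],[0,0,0,0,0,0,-0.3],[0,0,-15,0,0,0,-0.3],[0,0,-50,0,0,0,-0.3],[0,0,-100,0,0,0,-1],[0,0,-110,0,0,0,-1],[0,0,-110,0,0,0,-1]]]' 
python3 - <<'E'
from h import *
s=arm.observe(); im=get_image("wrist"); cv2.imwrite("pics/w7.png",im[:,:,::-1])
np.savez("w7.npz",p=s["position"],r=s["ee_rot"])
im=get_image("scene"); cv2.imwrite("pics/scene7c.png",cv2.resize(im[130:270,230:420,::-1],None,fx=4,fy=4,interpolation=2))
f=topray([(115+x/6,185+y/6) for x,y in ((105,125),(178,118),(290,412),(215,438))],.034).mean(0); print(f)
delta((.5235,.259,.33),np.radians(111.9))
E
```

```text
clock: 16.9
position: [0.5368, -0.0051, 0.3531]
ee_rot: [2.626, 1.722, 0.003]
force: [-0.8, 0.2, 0.4]
width: 0.927
[0.52112823 0.25767518 0.034     ]
option [-1.6000e-03 -2.0000e-04 -2.3628e+00]
option [-2.000e-04  1.300e-03  7.788e-01]
clock 17.0 pos [ 0.5363 -0.005   0.3514] joints [-0.6   0.4   0.69  1.9  -0.31  0.96 -0.18]
shift [ 237.  -116.9   21.2] turn [-2.000e-04  1.300e-03  7.788e-01]
```

View pics/w7.png

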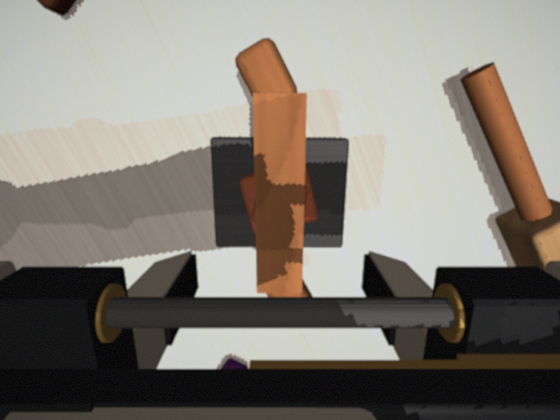

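View pics/scene7c.png

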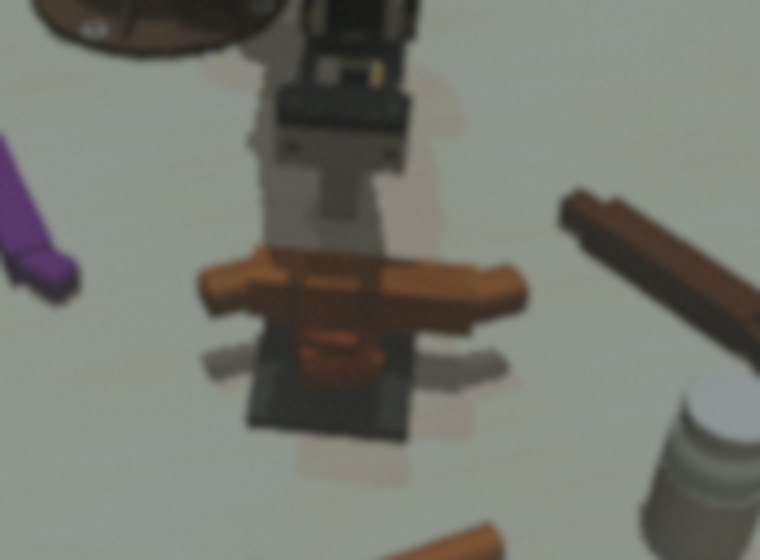

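The crooked stands alone and level on the pillar. Next, over to the forked piece, taking the larger turn to keep the wrist mid-range later.

```bash
python3 -m pendant '[[[30,-15,0,0,0,-0.18,-1],[70,-35,0,0,0,-0.36,-1],[110,-54,5,0,0,-0.54,-1],[150,-74,10,0,0,-0.72,-1],[190,-94,15,0,0,-0.9,-1],[220,-109,20,0,0,-1.08,-1],[237,-117,21,0,0,-1.26,-1],[237,-117,21,0,0,-1.44,-1],[237,-117,21,0,0,-1.62,-1],[237,-117,21,0,0,-1.8,-1],[237,-117,21,0,0,-1.98,-1],[237,-117,21,0,0,-2.16,-1],[237,-117,21,0,0,-2.34,-1],[237,-117,21,0,0,-2.363,-1],[237,-117,21,0,0,-2.363,-1],[237,-117,21,0,0,-2.363,-1]]]' 
python3 - <<'E'
from h import *
s=arm.observe(); im=get_image("wrist"); cv2.imwrite("pics/w8.png",im[:,:,::-1])
np.savez("w8.npz",p=s["position"],r=s["ee_rot"]); print(s["joints"].round(2),s["dq"].round(3),s["position"],s["ee_rot"])
E
```

```text
clock: 19.0
position: [0.5239, 0.2588, 0.3305]
ee_rot: [0.593, -3.085, 0.002]
force: [0.0, 0.0, 0.8]
width: 1.003
[-0.58  0.44  0.04  1.77 -0.02  0.94  1.42] [-0.003 -0.002 -0.001 -0.003  0.003  0.     0.01 ] [0.5239073  0.25877182 0.33052443] [ 5.92844951e-01 -3.08469517e+00  1.68049948e-03]
```

View pics/w8.png

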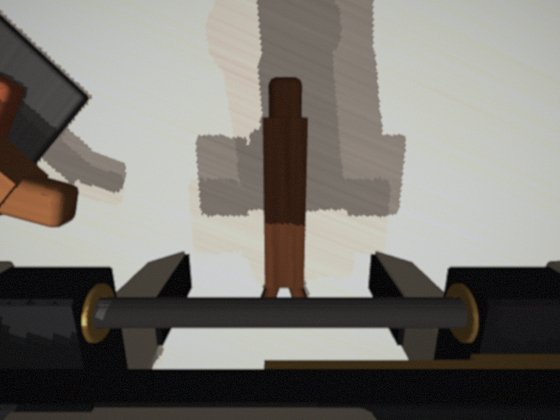

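Forked below: bar corners are about (264,118), (307,118), (303,288) and (266,287), with the stub away from the robot side of the image and prongs under the gripper.

```bash
python3 - <<'E'
from h import *
d=np.load("w8.npz"); P=(d["p"],d["r"])
c=topray([(264,118),(307,118),(303.5,288),(266,287)],.034,"wrist",P); print(c.mean(0))
print([round(np.linalg.norm(c[i]-c[(i+1)%4]),4) for i in range(4)])
for a,b in ((3,0),(2,1)):
    e=c[a]-c[b]; print(np.degrees(np.arctan2(e[1],e[0])))
delta((*c.mean(0)[:2],.1826),np.radians(111.9))
d=np.load("w7.npz"); P=(d["p"],d["r"])
c=topray([(253.5,93.5),(307,93.5),(302,297),(257,292)],.094,"wrist",P); print("crooked placed",c.mean(0))
print([round(np.linalg.norm(c[i]-c[(i+1)%4]),4) for i in range(4)])
for a,b in ((3,0),(2,1)):
    e=c[b]-c[a]; print(np.degrees(np.arctan2(e[1],e[0])))
E
```

```text
[0.52273252 0.26314143 0.034     ]
[np.float64(0.034), np.float64(0.1503), np.float64(0.0345), np.float64(0.1493)]
21.69352093260269
21.85840947883977
option [-0.001  -0.0004 -0.0018]
option [-6.0000e-04  1.5000e-03  3.1398e+00]
clock 19.05 pos [0.5239 0.2589 0.3307] joints [-0.58  0.44  0.04  1.77 -0.02  0.94  1.42]
shift [ -0.6   4.5 148. ] turn [-0.001  -0.0004 -0.0018]
crooked placed [0.54352014 0.00819943 0.094     ]
[np.float64(0.0359), np.float64(0.1539), np.float64(0.0363), np.float64(0.1494)]
66.31214493323793
66.35454220107788
```

```bash
python3 -m pendant '[[[0,4,50,0,0,0,-1],[0,4,100,0,0,0,-1],[0,4,130,0,0,0,-1],[0,4,148,0,0,0,-1],[0,4,148,0,0,0,-1],[0,4,148,0,0,0,-1],[0,4,148,0,0,0,-1]]]' 60
python3 - <<'E'
from h import *
F,T=ft(30); np.savez("ref2.npz",F=F,T=T)
E
python3 -m pendant '[[[0,0,0,0,0,0,1],[0,0,0,0,0,0,1],[0,0,0,0,0,0,1],[0,0,0,0,0,0,1],[0,0,0,0,0,0,1],[0,0,0,0,0,0,1],[0,0,-20,0,0,0,1],[0,0,-60,0,0,0,1],[0,0,-110,0,0,0,1],[0,0,-140,0,0,0,1],[0,0,-140,0,0,0,1],[0,0,-140,0,0,0,1],[0,0,-140,0,0,0,1]]]' 60
cat >> h.py <<'E'
def com(ref,n=30):
    F,T=ft(n); r=np.load(ref); dF=F-r["F"]; dT=T-r["T"]
    Rt=R.from_rotvec(arm.observe()["ee_rot"]); o=np.array([dT[1]/3.73,-dT[0]/3.73,0]); print("dF",dF,"com tool mm",1000*Rt.inv().apply(o))
E
python3 - <<'E'
from h import *
cv2.imwrite("pics/w9.png",get_image("wrist")[:,:,::-1]); cv2.imwrite("pics/s9.png",get_image("scene")[:,:,::-1]); com("ref2.npz")
E
```

```text
clock: 19.92
position: [0.5231, 0.2627, 0.1842]
ee_rot: [-0.596, 3.082, -0.0]
force: [0.2, -0.4, -0.1]
width: 0.999
clock 21.425 F [0.07  0.052 0.11 ] sd [0.63 0.47 0.54] T [ 0.0457  0.0296 -0.0067] sd [0.023 0.033 0.023] pos [0.5225 0.2624 0.1829] rot [-5.9660e-01  3.0843e+00 -1.3000e-03] w 1.001
clock: 23.05
position: [0.5219, 0.2622, 0.321]
ee_rot: [0.596, -3.082, 0.003]
force: [0.3, -0.0, -4.3]
width: 0.389
clock 24.65 F [-0.092 -0.149 -3.75 ] sd [0.48 0.49 0.47] T [0.063  0.0223 0.0005] sd [0.028 0.03  0.032] pos [0.5225 0.2625 0.3228] rot [-5.9660e-01  3.0843e+00 -1.4000e-03] w 0.388
dF [-0.16270794 -0.20074459 -3.86047278] com tool mm [ 3.54580621 -3.57494541  0.00358726]
```

View pics/w9.png

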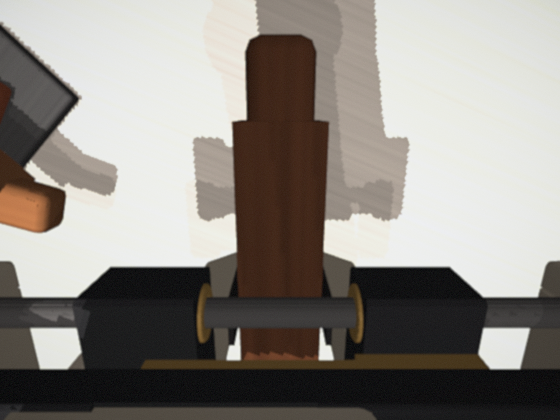

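Balance is 3.5 mm from the grip centre, so no regrasp is needed. Now to carry it over the crooked.

```bash
python3 - <<'E'
from h import *
delta((.5417,-.0028,.3226),np.radians(66.4))
E
```

```text
option [-9.000e-04  3.000e-04  7.941e-01]
option [-3.0000e-04 -1.1000e-03 -2.3475e+00]
clock 24.65 pos [0.5225 0.2625 0.3228] joints [-0.58  0.45  0.04  1.78 -0.02  0.92  1.41]
shift [  81.1 -253.3    0.5] turn [-9.000e-04  3.000e-04  7.941e-01]
```

```bash
python3 -m pendant '[[[0,0,-15,0,0,0.03,1],[10,-25,-25,0,0,0.1,1],[20,-60,-25,0,0,0.2,1],[32,-100,-25,0,0,0.32,1],[45,-140,-25,0,0,0.44,1],[57,-178,-25,0,0,0.56,1],[68,-212,-25,0,0,0.66,1],[76,-236,-25,0,0,0.74,1],[80,-249,-20,0,0,0.785,1],[81,-253,-10,0,0,0.794,1],[81,-253,0,0,0,0.794,1],[81,-253,0,0,0,0.794,1],[81,-253,0,0,0,0.794,1],[81,-253,0,0,0,0.794,1]]]' 60
python3 - <<'E'
from h import *
ft(4)
for n in ("scene","wrist"): cv2.imwrite(f"pics/{n}10.png",get_image(n)[:,:,::-1])
delta((.5417,-.0028,.2767),np.radians(66.4))
im=cv2.imread("pics/scene10.png")[130:270,230:420]; cv2.imwrite("pics/scene10c.png",cv2.resize(im,None,fx=4,fy=4,interpolation=2))
E
```

```text
clock: 26.4
position: [0.5418, -0.002, 0.3234]
ee_rot: [0.641, 3.075, -0.001]
force: [0.2, -0.9, -4.3]
width: 0.388
clock 26.6 F [ 0.137  0.011 -3.77 ] sd [0.34 0.68 0.5 ] T [-0.0186 -0.0028  0.0131] sd [0.043 0.027 0.012] pos [ 0.5417 -0.0024  0.3233] rot [ 6.4220e-01  3.0744e+00 -9.0000e-04] w 0.386
option [-0.0005  0.0008 -0.    ]
option [1.2000e-03 8.0000e-04 3.1416e+00]
clock 26.7 pos [ 0.5417 -0.0025  0.3232] joints [-0.31  0.39  0.28  1.9  -0.14  0.87  1.2 ]
shift [-0.1 -0.3 46.5] turn [-0.0005  0.0008 -0.    ]
```

View pics/scene10c.png

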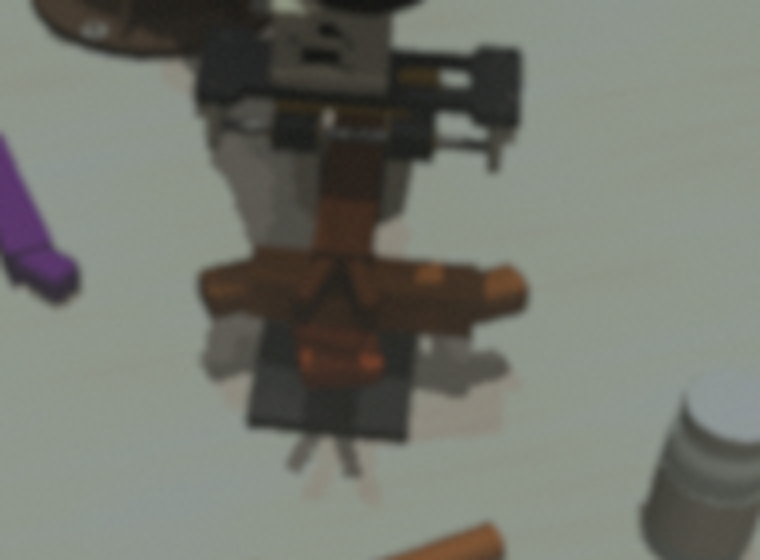

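View pics/wrist10.png

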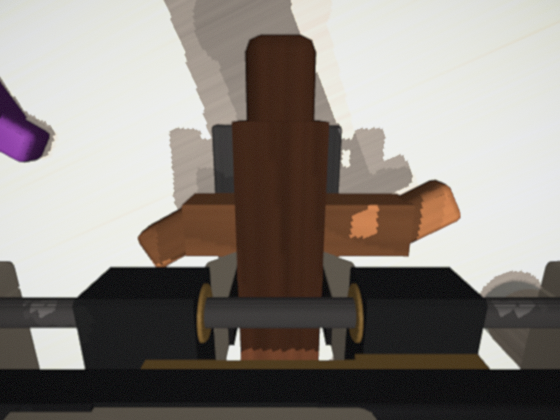

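Crosswise over the crooked, and square to it in the wrist view. I'll lower gently with small steps near contact.

```bash
python3 -m pendant '[[[0,0,20,0,0,0,1],[0,0,34,0,0,0,1],[0,0,41,0,0,0,1],[0,0,44,0,0,0,1],[0,0,45,0,0,0,1],[0,0,45,0,0,0,1]]]' 60
python3 -c "
from h import *
ft(3)"
```

```text
clock: 27.45
position: [0.5419, -0.0025, 0.2784]
ee_rot: [0.642, 3.074, -0.001]
force: [0.8, 0.3, -4.4]
width: 0.387
clock 27.6 F [-0.201 -0.107 -3.917] sd [0.47 0.39 0.34] T [-0.0167 -0.0155 -0.015 ] sd [0.014 0.005 0.021] pos [ 0.5418 -0.0025  0.2784] rot [ 6.4220e-01  3.0742e+00 -9.0000e-04] w 0.388
```

```bash
python3 -m pendant '[[[0,0,0.6,0,0,0,1],[0,0,0.6,0,0,0,1]]]' 60
python3 -c "
from h import *
ft(3)"
```

```text
clock: 27.85
position: [0.5417, -0.0025, 0.2775]
ee_rot: [0.642, 3.075, -0.001]
force: [-0.7, -0.5, -4.5]
width: 0.384
clock 28.0 F [ 0.139 -0.273 -3.684] sd [0.14 0.67 0.15] T [-0.0199  0.0184 -0.002 ] sd [0.017 0.023 0.023] pos [ 0.5417 -0.0025  0.2775] rot [ 6.4230e-01  3.0747e+00 -1.2000e-03] w 0.389
```

```bash
python3 -m pendant '[[[0,0,0.6,0,0,0,1],[0,0,0.6,0,0,0,1]]]' 60
python3 -c "
from h import *
ft(3)"
```

```text
clock: 28.25
position: [0.5417, -0.0025, 0.2769]
ee_rot: [0.642, 3.075, -0.001]
force: [1.1, 0.7, -3.9]
width: 0.387
clock 28.4 F [-0.129  0.454 -3.614] sd [0.17 0.78 0.23] T [-0.0227 -0.0264  0.0148] sd [0.014 0.02  0.028] pos [ 0.5417 -0.0025  0.2769] rot [ 6.4230e-01  3.0747e+00 -1.2000e-03] w 0.386
```

```bash
python3 -m pendant '[[[0,0,0.5,0,0,0,1],[0,0,0.5,0,0,0,1]]]' 60
python3 -c "
from h import *
ft(3)"
```

```text
clock: 28.65
position: [0.5417, -0.0025, 0.2768]
ee_rot: [0.642, 3.075, -0.001]
force: [-1.8, 0.7, 4.9]
width: 0.388
clock 28.8 F [-2.875 -0.154  5.65 ] sd [0.13 0.36 0.28] T [-0.0467  0.7446 -0.0024] sd [0.045 0.013 0.027] pos [ 0.5417 -0.0026  0.2768] rot [ 6.4240e-01  3.0745e+00 -9.0000e-04] w 0.389
```

```bash
python3 -m pendant '[[[0,0,-0.4,0,0,0,1],[0,0,-0.4,0,0,0,1]]]' 60
python3 -m pendant '[[[0,0,0,0,0,0,0.19],[0,0,0,0,0,0,0.15],[0,0,0,0,0,0,0.1],[0,0,0,0,0,0,0.05],[0,0,0,0,0,0,0],[0,0,0,0,0,0,0],[0,0,0,0,0,0,-0.1],[0,0,0,0,0,0,-0.1]]]' 10
python3 - <<'E'
from h import *
ft(3)
for n in ("scene","wrist"): cv2.imwrite(f"pics/{n}11.png",get_image(n)[:,:,::-1])
im=cv2.imread("pics/scene11.png")[130:270,230:420]; cv2.imwrite("pics/scene11c.png",cv2.resize(im,None,fx=4,fy=4,interpolation=2))
E
```

```text
clock: 29.05
position: [0.5417, -0.0025, 0.2768]
ee_rot: [0.642, 3.075, -0.001]
force: [-1.6, 0.3, 2.5]
width: 0.387
clock: 30.05
position: [0.5417, -0.0025, 0.2768]
ee_rot: [0.642, 3.075, -0.001]
force: [-0.2, -0.2, -0.4]
width: 0.548
clock 30.2 F [-0.189 -0.026 -0.122] sd [0.28 0.31 0.21] T [-0.0499 -0.0159  0.0149] sd [0.017 0.032 0.012] pos [ 0.5417 -0.0025  0.2768] rot [ 6.4230e-01  3.0747e+00 -1.2000e-03] w 0.551
```

View pics/scene11c.png

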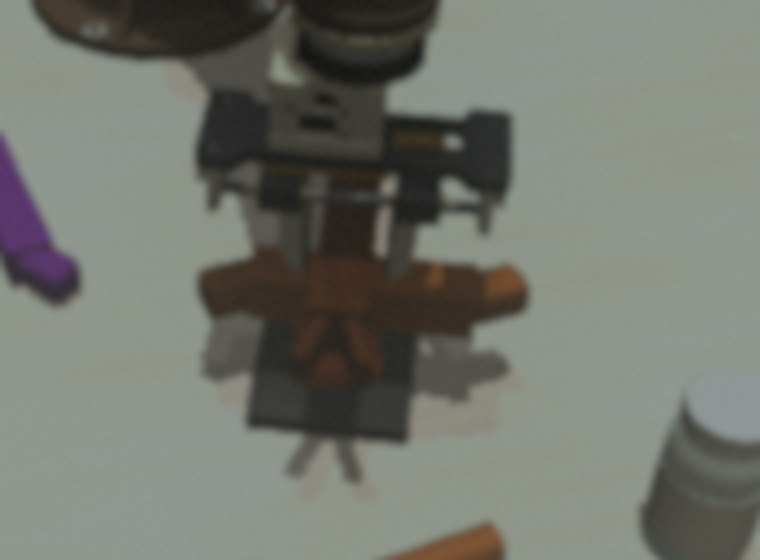

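View pics/wrist11.png

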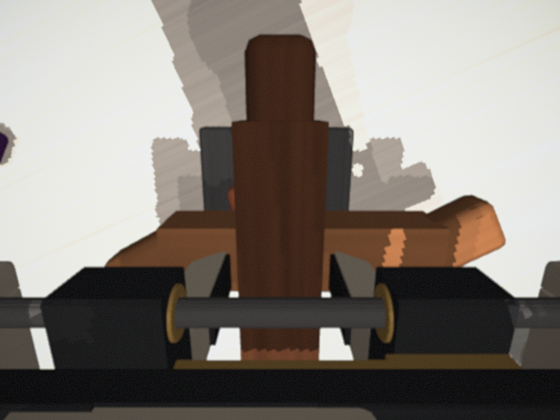

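Both rest freely: the forked's end edge is unchanged at row 121. Rising straight up and clear.

```bash
python3 -m pendant '[[[0,0,0,0,0,0,-0.2],[0,0,0,0,0,0,-0.2],[0,0,-10,0,0,0,-0.2],[0,0,-40,0,0,0,-0.2],[0,0,-90,0,0,0,-0.2],[0,0,-140,0,0,0,-0.5],[0,0,-140,0,0,0,-0.5],[0,0,-140,0,0,0,-0.5],[0,0,-140,0,0,0,-0.5],[0,0,-140,0,0,0,-0.5],[0,0,-140,0,0,0,-0.5]]]'
python3 - <<'E'
from h import *
ft(3)
for n in ("scene","wrist","top"): cv2.imwrite(f"pics/{n}12.png",get_image(n)[:,:,::-1])
im=cv2.imread("pics/scene12.png")[130:270,230:420]; cv2.imwrite("pics/scene12c.png",cv2.resize(im,None,fx=4,fy=4,interpolation=2))
E
```

```text
clock: 31.68
position: [0.5416, -0.0024, 0.4162]
ee_rot: [-0.642, -3.075, 0.002]
force: [-0.1, -0.4, -0.4]
width: 0.752
clock 31.825 F [0.047 0.039 0.575] sd [0.18 0.21 0.49] T [-0.0171  0.0108  0.0486] sd [0.037 0.021 0.036] pos [ 0.5417 -0.0024  0.4166] rot [ 6.426e-01  3.075e+00 -1.500e-03] w 0.749
```

View pics/scene12c.png

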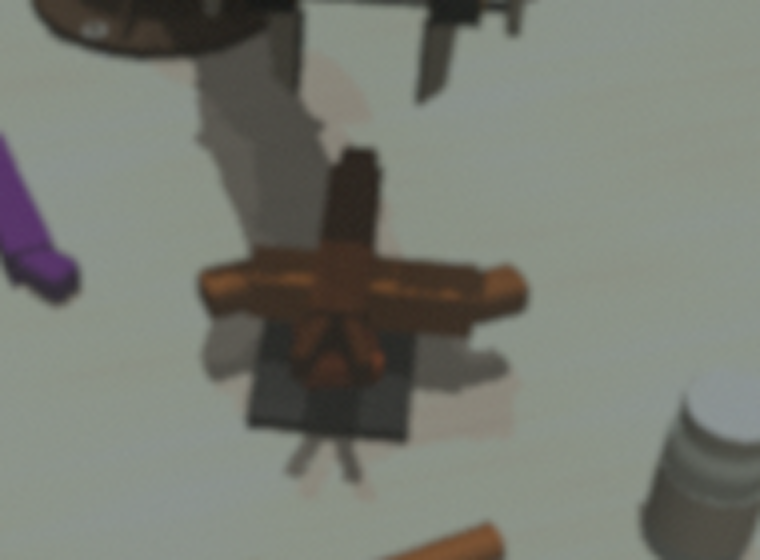

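View pics/scene12.png

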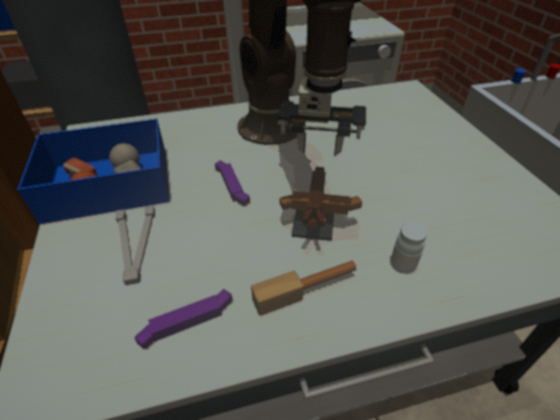

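View pics/wrist12.png

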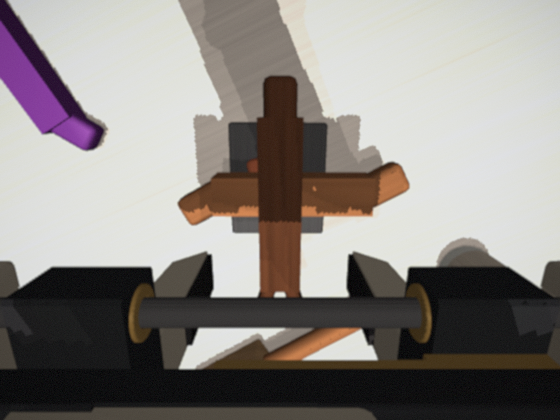

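The stack stands level and crosswise with the gripper clear above it, and the bystanders are where they were. Waiting one more second to see that it holds still, then handing in.

```bash
python3 -m pendant '[[[0,0,0,0,0,0,-0.5],[0,0,0,0,0,0,-0.5],[0,0,0,0,0,0,-0.5],[0,0,0,0,0,0,-0.5],[0,0,0,0,0,0,-0.5],[0,0,0,0,0,0,-0.5],[0,0,0,0,0,0,-0.5],[0,0,0,0,0,0,-0.5]]]'
python3 - <<'E'
from h import *
a=cv2.imread("pics/scene12.png").astype(int); b=get_image("scene")[:,:,::-1].astype(int)
d=np.abs(a-b).max(2); print("stack diff",d[150:250,260:380].max(),d[150:250,260:380].mean())
a0=cv2.imread("pics/scene0.png").astype(int); d=np.abs(a0-b).max(2)
print("jar",d[220:275,390:430].mean(),"mallet",d[260:310,250:360].mean(),"tongs",d[205:280,110:160].mean())
print(arm.sign_off())
E
```

```text
clock: 32.98
position: [0.5417, -0.0024, 0.4168]
ee_rot: [0.642, 3.075, -0.001]
force: [0.2, 0.3, 0.1]
width: 0.748
stack diff 8 1.2341666666666666
jar 6.073181818181818 mallet 4.039272727272727 tongs 4.228266666666666
the job is handed in; nothing more can be done
None
```

Both driftwoods are stacked on the pillar: the crooked lies on the small top and the forked lies crosswise on it. I handed the job in at about 33 s.

- **Crooked:** I weighed it in the gripper, set it down, regrasped 14 mm along and weighed it again. The two balance readings differed by about 3 mm, so I used a point between them. It stood level by itself once released.
- **Forked:** Its balance point read about 3.5 mm from the grip centre, so I placed it without a regrasp. The sideways reading was also about 3.6 mm, slightly over the stated 3 mm but within sensor noise, and I corrected for about 2.5 mm of it.
- **Last checks:** With the gripper about 14 cm above the stack, the pictures showed both bars level. Pictures more than a second apart differed only by image noise.
- **Bystanders:** The jar, mallet and tongs look to be where they started. Their areas of the scene picture differ from the first one by a mean of 4 to 6 grey levels, against about 1 for the still stack. I took that as changed shadows and did not check further.
- **Camera disagreement:** The top and wrist cameras differed by about 3–5 mm on positions. I used the wrist values.

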